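# Draw a mint tin from the counter dispenser and serve it

## Task

Serve one tin from the counter dispenser: pull the sprung slide by its tab all the way out to its stop, once, then lead it back in gently without letting it snap, so that it pushes a single tin out onto the shelf behind. Take that tin and set it down (do not drop it) flat in the middle of the empty saucer on the serving board; leave the other tins in the dispenser, the saucer where it is, and everything else on the counter undisturbed.

Things in the scene. Friction and masses are not known exactly. Their poses are not given: they have to be found in the camera images.
- dispenser: Fixed tin dispenser: wooden plinth 190 x 90 mm, 50 mm high (x = -60 to +130 mm), carrying an upright open shaft of dark steel strips, outside 76 x 76 mm, centred on x = y = 0, with a 12 mm wooden cap, underside 215 mm above the counter. Origin on the counter below the shaft's axis, z up. The slide is pulled out at the -x side; a tin comes out at the +x side.
- cap_edge (a point): Middle of the lower edge of the cap's overhang on the pull side, 81 mm from the shaft's axis, 215 mm above the counter. It overhangs the tab, so an upright tool does not fit there: come in leaning 30 to 45 degrees, fingers pointing down and towards the shaft.
- shelf (a point): Delivery shelf (the plinth's flat top behind the shaft), 50 mm above the counter: where the axis of the tin that was pushed out comes to rest, 80 mm from the shaft's axis and 42 mm clear of the shaft's 215 mm high face. The shelf is 90 mm wide and ends in a 6 mm high lip 45 mm further on. Axes as the dispenser's.
- slide (a joint): The sprung slide, a 22 mm thick plate under the tins; metres, 0 = home, grows as it is pulled along the dispenser's -x. Takes 5 N at the start, 10 N at the end. The stop, between 80 and 100 mm, is unmarked: feel the sudden rise of force. Only at the stop does the lowest tin drop behind the plate; on the way back the plate pushes it out at the +x side. Let go, it snaps back.
- pull_tab (a point): Middle of the slide's upright black tab where to grip it, 100 mm above the counter, 75 mm from the shaft's axis when home. The tab is 34 mm long (dispenser x), 16 mm thick (dispenser y; pinch it across this), from 72 to 122 mm above the counter, on a plate 50 mm wide with its top at 72 mm. Axes as the dispenser's; moves with the slide.
- tin1: The lowest tin in the shaft at the start, the one that comes out: a flat round metal tin, diameter 60 mm, 26 mm high, 60 g. Origin at the centre of its underside, z along its axis.
- tin2: Tin no. 2 from the bottom of the stack at the start, the same kind; stays in the shaft.
- tin3: Tin no. 3 from the bottom of the stack at the start, the same kind; stays in the shaft.
- tin4: Tin no. 4 from the bottom of the stack at the start, the same kind; stays in the shaft.
- tin5: Tin no. 5 from the bottom of the stack at the start, the same kind; stays in the shaft.
- saucer: Loose white saucer, 170 mm across, rim 13 mm high, flat inside to 50 mm from its centre, its inner floor 5 mm above its underside. Origin at the centre of its underside, z up. It stands on the serving board (top 15 mm above the counter).
- board: Dark wooden serving board, 170 x 350 x 15 mm, fixed; origin under its centre, long side along its y. The saucer and the cup stand on it, 85 mm either side of its centre along y; which is where changes.
- cup: White mug on the board, 84 mm across, 70 mm high, handle to its +y; origin at the centre of its underside. Leave alone.
- sugar_jar: Glass jar with steel lid, 76 mm across, 120 mm high; origin under its centre. Leave alone.
- milk_jug: Steel jug with a handle, 80 mm across, 100 mm high; origin under its centre. Leave alone.
- cake_server: Cake server about 200 mm long lying along its x; leave alone.
- plant_pot: Small plant in a brass pot, 84 mm across, 150 mm high; origin under its centre. Leave alone.
- card_reader: Black card reader, 130 x 75 x 30 mm; origin under its centre. Leave alone.
- bowl: White bowl, 90 mm across, 45 mm high; origin under its centre. Leave alone.
Things that resemble listed ones, but are neither listed nor needed, are in the scene too. What is shaped like the dispenser but blue is not meant.

How it is judged:
By the outcome, as a careful person would: the job done as asked, in the order asked, and still so for the second after the job is handed in, with the robot touching nothing.
It also fails if it takes over 67 s, if anything falls off the work surface, if the arm or the gripper's body presses on something with over 40 N, if the wrist force passes 120 N, or if a joint passes its speed limit or range.

## Robot

A 6-joint arm with a two-finger parallel gripper is mounted at the origin on the work surface. World frame = base frame: x ahead of the robot, y to its left, z up, the work surface at z = 0. Lengths are in m, angles in rad, forces in N, time in s.
With the tool pointing down it reaches from about 0.35 to 0.875 m from the base axis. Payload 4.2 kg.
Tool frame: the origin (TCP) lies where the fingers leave the gripper's body, on its centre line; the fingertips stand 73 mm ahead of it and the grasp point (between the pads) lies 54 mm ahead of it; z points along the fingers, y is the line along which they close (so a half turn about z gives the same grasp; the last joint's range is limited). The gripper opens to 85 mm and grips with 20 to 120 N. Pads are 22 mm wide; open, the fingers measure 114 mm over their backs; the gripper's body (76 mm by 85 mm) begins 54 mm behind the grasp point. The pads swing forward as they close: fully open they stand 13 mm farther back than shut.
Start: joints at [-1.064, 0.385, 0.008, 0, -1.194, -0.259], TCP at [0.153, -0.606, 0.304] pointing down, gripper open.
Joint ranges: [-3.14, 3.14], [-1.21, 2.06], [-1.07, 1.41], [-3.16, 2.05], [-2.99, -0.16], [-3.1, 3.1]. Speed limits (rad/s): [2.79, 2.79, 3.14, 3.14, 3.14, 3.14].

## Interface

Orientations are given as a 3x3 rotation matrix whose columns are the frame's x, y, z axes.
In Python, from rig import ctrl, grab_frame, sign_off gives the robot as it stands.
- The arm moves only by the shell command python3 -m inch 'ROWS' [FORCE]. ROWS is JSON, a list of rows, each a list of 3 entries, a list of its own where there are three numbers: the shift along the tool's x, y, z in mm, then the turn, a rotation vector about the tool's x, y, z in degrees, then the finger opening in mm, from 0 to 85.4. In form: [[[tx, ty, tz], [wx, wy, wz], claw], ...]. A call has 1 to 5 rows; each row is the pose to reach, as a shift and turn from the pose commanded when the call began, along the tool's axes at that moment; what a row does not reach only later rows make up. A row lasts 1/12 s, in which the tool goes at most 41.7 mm and 7.16 degrees, less where a joint would pass 70% of its speed; a pose out of reach is approached as far as the arm can. A call with a gripper value outside its range is refused whole. The fingers move at their own pace and stop on an object; FORCE is the grip in N (left out, the last holds). Time passes only in rows, so rows that repeat a pose let the fingers close. It gives the time, the measured TCP pose, the force, the opening and the grip force at its end, in the units of the state.
- ctrl.observe(): the state, without advancing time (a new reading comes with each control period).
- grab_frame(name): name is "scene" or "top"; returns a dict with "frame" (480x640x3 uint8, red, green, blue), "fx", "fy", "cx", "cy" (pixels), "k1" (the pictures are not rectified: a ray, as slopes to the right and down, at radius r is drawn at 1 + k1 r^2 times it, then the intrinsics apply), "extrinsics" (4x4, takes a point from camera to world coordinates). Camera axes: x right, y down, z forward; pixel columns grow to the right and rows downward; lengths in m; the calibration is good to about 2 mm. A picture is of the moment at which its call begins. There is no depth.
- sign_off(): hands the job in; it is judged then, once.
The state is a dict: "time": time; "joint_pos": joint angles; "joint_velocities": joint speeds; "joint_torque": joint torques, N m; "position": TCP position; "ee_rot": TCP orientation; "contact_force": force on the tool from outside, world axes, zero at the start; "moment": the same for the moment, N m; "opening": finger opening in m; "grip_force": force on a finger pad.
Only numpy, scipy, OpenCV 4.12 (cv2) and the standard library are available. Lean on these libraries where they do the work, as an engineer would, in place of code of your own. Each camera call takes 0.05 s, during which the arm holds its last target. There are 200 camera calls.

## Working session

There is one attempt and no reset: what is moved stays moved. The work goes in short steps, Python scripts to look and compute and a shell command to move; the robot and the scene stay as the last step left them, time stands still between calls to the robot, and variables do not carry over. Pictures are saved under pics/ and viewed, at most 11 in all, crops included, and the job is handed in when it is done.

```bash
mkdir -p pics; ls
cat > h.py <<'E'
import numpy as np, cv2
from rig import ctrl, grab_frame
def snap(n,fn,crop=None,scale=1):
    f=grab_frame(n); im=f["frame"][:,:,::-1]
    if crop: x0,y0,x1,y1=crop; im=im[y0:y1,x0:x1]
    im=cv2.resize(im,None,fx=scale,fy=scale,interpolation=cv2.INTER_CUBIC) if scale!=1 else im
    cv2.imwrite("pics/"+fn,im); return f
def ray(f,u,v):
    d=np.array([(u-f["cx"])/f["fx"],(v-f["cy"])/f["fy"]]); p=d.copy()
    for _ in range(20): p=d/(1+f["k1"]*(p@p))
    E=np.array(f["extrinsics"]); return E[:3,3],E[:3,:3]@np.array([p[0],p[1],1])
def atz(f,u,v,z):
    o,d=ray(f,u,v); return o+d*(z-o[2])/d[2]
def proj(f,P):
    E=np.array(f["extrinsics"]); q=E[:3,:3].T@(np.array(P)-E[:3,3]); p=q[:2]/q[2]; p=p*(1+f["k1"]*(p@p))
    return p*[f["fx"],f["fy"]]+[f["cx"],f["cy"]]
E
python3 - <<'E'
from h import *
for n in("scene","top"):
    f=snap(n,n+"0.png"); print(n,f["fx"],f["cx"],f["cy"],f["k1"],np.round(f["extrinsics"],3).tolist())
E
```

```text
pics
scene 503.46249359739704 320.43616392538087 233.68385379394692 -0.14592703877227148 [[-0.162, 0.732, -0.662, 1.259], [0.987, 0.124, -0.104, 0.108], [0.006, -0.67, -0.742, 0.987], [0.0, 0.0, 0.0, 1.0]]
top 539.823896868569 320.9089059420007 232.15912468499806 -0.16436533259745512 [[0.008, -0.993, 0.115, 0.355], [-1.0, -0.007, 0.011, -0.024], [-0.01, -0.115, -0.993, 1.374], [0.0, 0.0, 0.0, 1.0]]
```

View pics/scene0.png

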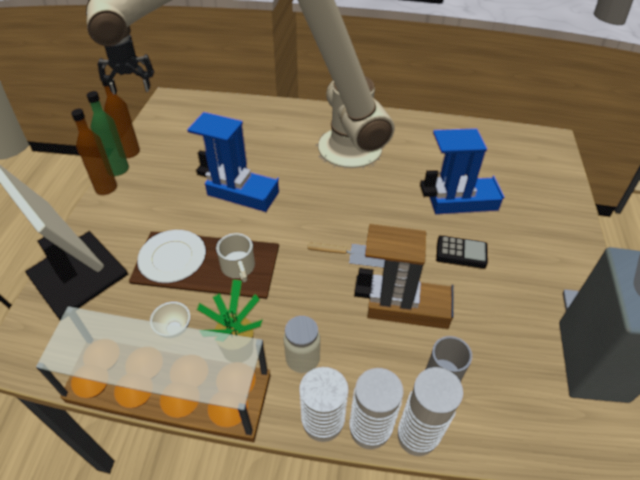

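View pics/top0.png

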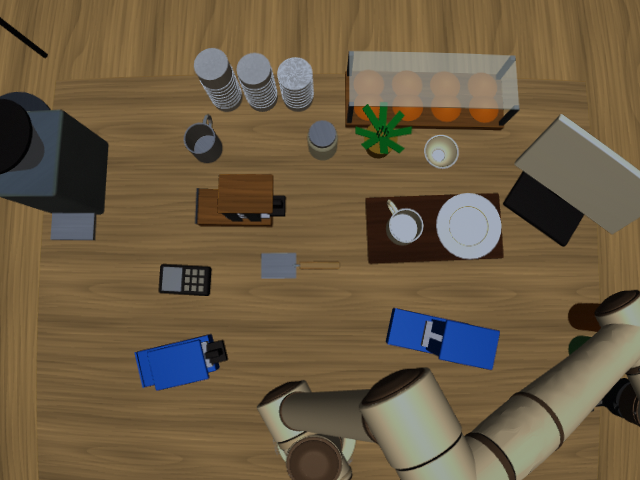

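The wooden dispenser is at top (245,200) and scene (395,275), with its black tab at top (279,205) and scene (365,283). These could be mistaken for it or for the saucer:
- blue dispensers at top (178,362) and (443,338)
- bowl at top (441,152), against the saucer at top (469,226)

By the description I choose the wooden dispenser and the saucer at (469,226). I'll check both in a close crop.

Run:
```python
from h import *
f=grab_frame("top");g=grab_frame("scene")
a=cv2.resize(f["frame"][165:240,185:295,::-1],(550,375),interpolation=cv2.INTER_CUBIC) # x5
b=cv2.resize(g["frame"][220:330,340:460,::-1],(480,440),interpolation=cv2.INTER_CUBIC)
cv2.imwrite("pics/a.png",a);cv2.imwrite("pics/b.png",cv2.resize(g["frame"][220:330,340:460,::-1],(600,550),interpolation=cv2.INTER_CUBIC))
```

```text
(no output)
```

View pics/a.png

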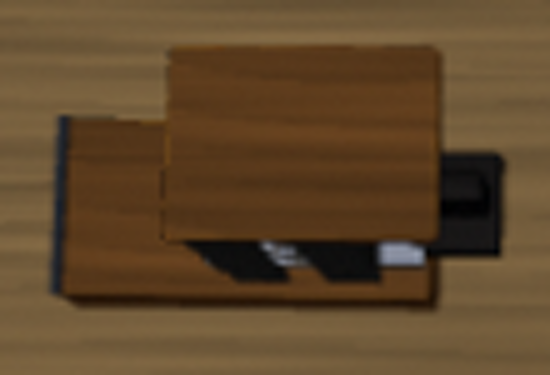

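View pics/b.png

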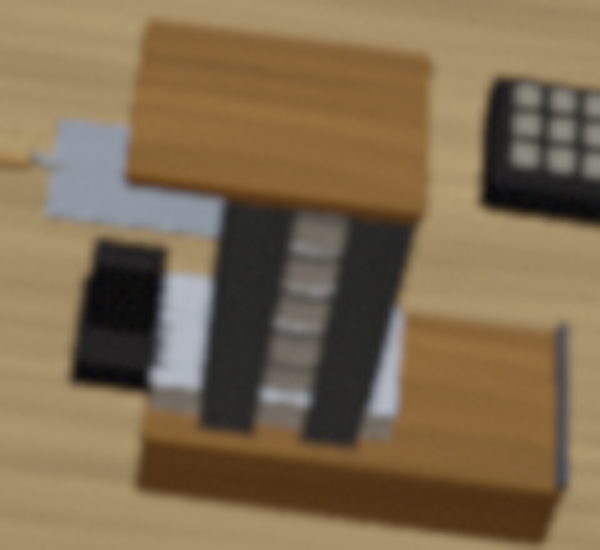

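The close crop confirms the wooden dispenser. Its black tab is under the cap's overhang on the image-right side (world -y), and the shelf with its lip is on the left. Next I fit the pose from the corner pixels in both views and measure the saucer.

```bash
cat > fit.py <<'E'
from h import *
from scipy.optimize import least_squares
f=grab_frame("top");g=grab_frame("scene")
A=lambda u,v:(185+u/5,165+v/5); B=lambda u,v:(340+u/5,220+v/5)
C=[(f,(-60,45,50),A(437,299)),(f,(130,45,50),A(64,295)),(f,(130,-45,50),A(66,117)),(f,(-81,0,227),A(440,142)),
(g,(-60,-45,50),B(145,438)),(g,(130,-45,50),B(555,492)),(g,(-60,-45,0),B(138,488)),(g,(-60-32,-8,122),B(97,243))]
def W(p,P):
    c,s=np.cos(p[2]),np.sin(p[2]); P=np.array(P)/1e3
    return np.array([p[0]+c*P[0]-s*P[1],p[1]+s*P[0]+c*P[1],P[2]])
r=least_squares(lambda p:np.concatenate([proj(k,W(p,P))-q for k,P,q in C[:7]]),[.6,.15,1.57],loss="soft_l1")
print("disp",r.x,np.degrees(r.x[2]));print(np.round(r.fun.reshape(-1,2),1).tolist())
for P in((-75,0,100),(-92,-8,122),(-92,8,122),(-58,8,122),(80,0,50)): print(P,W(r.x,P).round(4),((proj(f,W(r.x,P))-[185,165])*5).round(),((proj(g,W(r.x,P))-[340,220])*5).round())
for k,(u,v),n in((f,(469,226),"top"),(g,(172,256),"scene")):
    h=cv2.cvtColor(k["frame"],cv2.COLOR_RGB2HSV); m=((h[:,:,1]<50)&(h[:,:,2]>140)).astype(np.uint8)
    _,lab,st,_=cv2.connectedComponentsWithStats(m); l=lab[v,u]
    c=max(cv2.findContours((lab==l).astype(np.uint8),0,1)[0],key=cv2.contourArea); print(n,st[l])
    P=np.array([atz(k,*q[0],.028)[:2] for q in c]); q,rad=cv2.minEnclosingCircle(P.astype(np.float32)); 
    s=least_squares(lambda t:np.hypot(*(P-t[:2]).T)-t[2],[*q,rad],loss="soft_l1",f_scale=.002); print(q,rad,s.x)
for u,v in((366,198),(501,194),(503,257),(370,263)): print(atz(f,u,v,.015).round(3))
for n,u,v in(("server",261,253),("cardrd",160,265)): print(n,atz(f,u,v,.02).round(3))
s=ctrl.observe(); print(s["time"],s["position"],np.round(s["ee_rot"],3).tolist(),s["contact_force"])
E
python3 fit.py
```

```text
disp [0.5726859  0.17299926 1.57545243] 90.26677492194499
[[-0.7, -1.1], [-1.6, -0.4], [-0.8, -0.1], [0.4, -0.9], [-2.1, -2.6], [0.9, -2.6], [-2.4, -0.4]]
(-75, 0, 100) [0.573 0.098 0.1  ] [455. 187.] [119. 274.]
(-92, -8, 122) [0.5811 0.081  0.122 ] [487. 162.] [ 82. 252.]
(-92, 8, 122) [0.5651 0.081  0.122 ] [487. 196.] [ 86. 224.]
(-58, 8, 122) [0.565 0.115 0.122] [415. 196.] [163. 234.]
(80, 0, 50) [0.5723 0.253  0.05  ] [157. 204.] [449. 383.]
top [ 437  193   64   66 3267]
(0.5309151411056519, -0.38434234261512756) 0.08386257290840149 [ 0.53077702 -0.38438573  0.08230611]
scene [ 137  229   68   53 2795]
(0.534332275390625, -0.3845783472061157) 0.08658352494239807 [ 0.53450685 -0.38454167  0.08471441]
[ 0.601 -0.124  0.015]
[ 0.615 -0.476  0.015]
[ 0.451 -0.476  0.015]
[ 0.434 -0.133  0.015]
server [0.457 0.142 0.02 ]
cardrd [0.424 0.401 0.02 ]
0.3 [ 0.15326131 -0.60575652  0.30350745] [[-0.969, -0.245, -0.0], [-0.245, 0.969, 0.001], [0.0, 0.001, -1.0]] [ 0.30567432 -0.89282323  0.41330292]
```

Top and scene agree to about 4 mm, with dispenser yaw at about 90.3° and the saucer at about (0.5325,-0.3845). That is good enough to approach. First I go up, clear of the bottles, while turning the wrist.

```bash
cat > rel.py <<'E'
# usage: rel.py gx gy gz lean_deg [yaw_deg of tool y, default 180] : shift/turn to bring the grasp point there
import sys; from h import *; from scipy.spatial.transform import Rotation as Ro
gx,gy,gz,lean=map(float,sys.argv[1:5]); yaw=np.radians(float(sys.argv[5]) if len(sys.argv)>5 else 180)
s=ctrl.observe(); R=np.array(s["ee_rot"]); p=np.array(s["position"]); l=np.radians(lean)
y=np.array([np.cos(yaw),np.sin(yaw),0]); h=np.array([y[1],-y[0],0]); z=np.sin(l)*h-np.cos(l)*np.array([0,0,1])
R1=np.c_[np.cross(y,z),y,z]; q=np.array([gx,gy,gz])-.054*z
print("t",round(s["time"],2),"grasp",(p+.054*R[:,2]).round(4),"shift mm",(R.T@(q-p)*1e3).round(1),"turn deg",np.degrees(Ro.from_matrix(R.T@R1).as_rotvec()).round(2),"F",np.round(s["contact_force"],1),"M",np.round(s["moment"],2),"open",round(s["opening"],4),"grip",s["grip_force"],"j",np.round(s["joint_pos"],2))
E
python3 -m inch '[[[0,0,-40],[0,0,-7],85],[[0,0,-80],[0,0,-14],85],[[0,0,-120],[0,0,-21],85],[[0,0,-150],[0,0,-28],85],[[0,0,-150],[0,0,-35],85]]'
python3 -m inch '[[[0,0,0],[0,0,-7],85],[[0,0,0],[0,0,-14],85],[[0,0,0],[0,0,-21],85],[[0,0,0],[0,0,-28],85],[[0,0,0],[0,0,-35],85]]'
python3 rel.py 0.571 0.02 0.3 0; python3 rel.py 0.571 0.02 0.2 38
```

```text
time: 0.72
position: [0.153, -0.607, 0.4627]
ee_rot: [[-0.649, -0.761, 0.004], [-0.761, 0.649, -0.014], [0.008, -0.013, -1.0]]
contact_force: [-0.3, -0.5, 2.8]
opening: 0.0849
grip_force: 0.0
time: 1.13
position: [0.1533, -0.6058, 0.4538]
ee_rot: [[-0.095, -0.995, -0.0], [-0.995, 0.095, 0.0], [-0.0, 0.0, -1.0]]
contact_force: [0.2, 0.1, 0.3]
opening: 0.0851
grip_force: 0.0
t 1.13 grasp [ 0.1533 -0.6058  0.3998] shift mm [-662.6 -356.3  100. ] turn deg [ 0.    0.02 -5.45] F [0.2 0.1 0.3] M [-0.06 -0.06  0.02] open 0.0851 grip 0.0 j [-1.06  0.33  0.29 -0.   -1.53  0.97]
t 1.13 grasp [ 0.1533 -0.6058  0.3998] shift mm [-629.5 -359.5  211.4] turn deg [ -1.81 -37.95  -5.25] F [0.2 0.1 0.3] M [-0.06 -0.06  0.02] open 0.0851 grip 0.0 j [-1.06  0.33  0.29 -0.   -1.53  0.97]
```

```bash
python3 -m inch '[[[-36,-19,0],[0,0,-2],85],[[-72,-39,0],[0,0,-4],85],[[-108,-58,0],[0,0,-5.5],85],[[-144,-78,0],[0,0,-5.5],85],[[-180,-97,0],[0,0,-5.5],85]]' | head -2
python3 -m inch '[[[-30,-20,0],[0,0,0],85],[[-61,-40,0],[0,0,0],85],[[-91,-61,0],[0,0,0],85],[[-122,-81,0],[0,0,0],85],[[-152,-101,0],[0,0,0],85]]' | head -2
python3 -m inch '[[[-30,-20,0],[0,0,0],85],[[-61,-40,0],[0,0,0],85],[[-91,-61,0],[0,0,0],85],[[-122,-81,0],[0,0,0],85],[[-152,-101,0],[0,0,0],85]]' | head -2
python3 -m inch '[[[-20,-20,0],[0,-7,0],85],[[-40,-40,0],[0,-14,0],85],[[-60,-61,0],[0,-21,0],85],[[-70,-81,0],[0,-28,0],85],[[-70,-101,0],[0,-35,0],85]]' 
python3 rel.py 0.571 0.036 0.179 38;python3 rel.py 0.571 0.098 0.1 38
```

```text
time: 1.55
position: [0.2686, -0.435, 0.4538]
time: 1.97
position: [0.3702, -0.2834, 0.4542]
time: 2.38
position: [0.472, -0.1319, 0.4542]
time: 2.8
position: [0.5741, -0.0619, 0.4552]
ee_rot: [[0.0, -1.0, 0.003], [-0.816, 0.002, 0.579], [-0.579, -0.003, -0.816]]
contact_force: [0.0, 0.2, 1.0]
opening: 0.0849
grip_force: 0.0
t 2.8 grasp [ 0.5743 -0.0307  0.4111] shift mm [ 82.4   3.8 227.9] turn deg [-0.18 -2.64  0.03] F [0.  0.2 1. ] M [-1.11  0.02 -0.02] open 0.0849 grip 0.0 j [-0.11  0.29  0.36 -0.62 -1.69  0.05]
t 2.8 grasp [ 0.5743 -0.0307  0.4111] shift mm [ 77.6   4.2 328.2] turn deg [-0.18 -2.64  0.03] F [0.  0.2 1. ] M [-1.11  0.02 -0.02] open 0.0849 grip 0.0 j [-0.11  0.29  0.36 -0.62 -1.69  0.05]
```

```bash
python3 -m inch '[[[20,1,30],[0,-2.6,0],85],[[40,2,70],[0,-2.6,0],85],[[60,3,110],[0,-2.6,0],85],[[82,4,150],[0,-2.6,0],85],[[82,4,190],[0,-2.6,0],85]]' | head -2
python3 -m inch '[[[0,0,18],[0,0,0],85],[[0,0,36],[0,0,0],85],[[0,0,36],[0,0,0],85]]' | tail -4
python3 rel.py 0.571 0.098 0.1 38
python3 - <<'E'
from h import *
f=grab_frame("top");g=grab_frame("scene")
a=cv2.resize(f["frame"][150:250,230:340,::-1],(396,360),interpolation=cv2.INTER_CUBIC)
b=cv2.resize(g["frame"][220:320,300:410,::-1],(396,360),interpolation=cv2.INTER_CUBIC)
cv2.imwrite("pics/c.png",np.hstack([a,b]))
s=ctrl.observe();R=np.array(s["ee_rot"]);p=np.array(s["position"])
for t in((0,0,.054),(0,.045,.060),(0,-.045,.060)):
    P=p+R@np.array(t); print(P.round(3),((proj(f,P)-[230,150])*3.6).round(),((proj(g,P)-[300,220])*3.6+[396,0]).round())
E
```

```text
time: 3.22
position: [0.5686, -0.0277, 0.2549]
ee_rot: [[-0.008, -1.0, -0.004], [-0.791, 0.004, 0.611], [-0.611, 0.007, -0.791]]
contact_force: [-0.3, -0.1, -1.4]
opening: 0.0853
grip_force: 0.0
t 3.47 grasp [0.5676 0.0307 0.183 ] shift mm [ -2.3  -3.6 106.8] turn deg [ 0.2  -0.31 -0.44] F [-0.3 -0.1 -1.4] M [-1.27  0.05  0.07] open 0.0853 grip 0.0 j [-0.03  0.43 -0.01 -0.7  -1.25  0.29]
[0.57  0.029 0.186] [264. 171.] [519.  87.]
[0.525 0.033 0.182] [258. 244.] [536.  37.]
[0.615 0.032 0.182] [260. 102.] [513. 152.]
```

View pics/c.png

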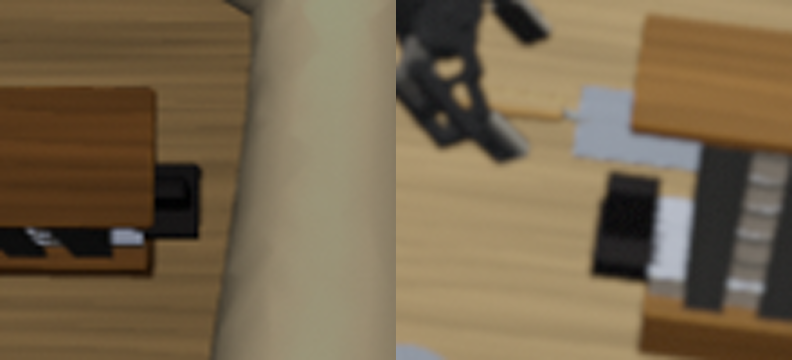

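The tab and the fingertips are visible in the scene half, with the tips at (538,30) and (512,150) as predicted. The top half shows the tab ridge with its middle near row 193 and the black plate spanning rows 165-237. I convert those to a tab x.

Run:
```python
from h import *
f=grab_frame("top");g=grab_frame("scene")
A=lambda u,v:(230+u/3.6,150+v/3.6);B=lambda u,v:(300+(u-396)/3.6,220+v/3.6)
for n,k,q,z in(("ridge lo",f,A(186,208),.122),("ridge hi",f,A(186,178),.122),("base hi",f,A(199,165),.072),("base lo",f,A(199,237),.072),
 ("plinth lo",f,A(153,272),.05),("cap lo",f,A(155,227),.215),("cap hi",f,A(155,88),.227),
 ("S base front L",g,B(592,273),.072),("S base front R",g,B(645,280),.072),("S top L",g,B(612,173),.122),("S top R",g,B(660,178),.122),("S plate front",g,B(648,283),.072),("S plate back",g,B(663,197),.072)):
    print(n,atz(k,*q,z).round(4))
```

```text
ridge lo [0.5565 0.0825 0.122 ]
ridge hi [0.5764 0.0828 0.122 ]
base hi [0.5943 0.0784 0.072 ]
base lo [0.5448 0.0776 0.072 ]
plinth lo [0.5235 0.1106 0.05  ]
cap lo [0.5298 0.0932 0.215 ]
cap hi [0.6129 0.0937 0.227 ]
S base front L [0.6132 0.0834 0.072 ]
S base front R [0.6131 0.1161 0.072 ]
S top L [0.5732 0.088  0.122 ]
S top R [0.5722 0.1172 0.122 ]
S plate front [0.615  0.1182 0.072 ]
S plate back [0.5475 0.1211 0.072 ]
```

```bash
python3 -m inch '[[[-1,-1,25],[0,0,0],85],[[-2,-2,50],[0,0,-0.4],85],[[-4,-2.5,75],[0,-0.3,-0.4],85],[[-4,-2.5,90],[0,-0.3,-0.4],85],[[-4,-2.5,104],[0,-0.3,-0.4],85]]' 20 | head -2
python3 -m inch '[[[0,0,0],[0,0,0],60],[[0,0,0],[0,0,0],40],[[0,0,0],[0,0,0],40],[[0,0,0],[0,0,0],40]]' 20
python3 rel.py 0.570 0.099 0.103 38
```

```text
time: 4.08
position: [0.5728, 0.0626, 0.1497]
time: 4.42
position: [0.5729, 0.0618, 0.1506]
ee_rot: [[0.004, -1.0, 0.006], [-0.789, 0.0, 0.614], [-0.614, -0.007, -0.789]]
contact_force: [0.2, -0.7, 0.1]
opening: 0.0406
grip_force: 0.0
t 4.42 grasp [0.5732 0.095  0.108 ] shift mm [-0.   2.9  6.4] turn deg [-0.33 -0.11  0.23] F [ 0.2 -0.7  0.1] M [-1.26  0.04  0.04] open 0.0406 grip 0.0 j [ 0.07  0.51 -0.08 -0.77 -1.08  0.35]
```

```bash
python3 -m inch '[[[0,1,4],[0,0,0],30],[[0,2,6],[0,0,0.2],24],[[0,2,6],[0,0,0.2],21],[[0,2,6],[0,0,0.2],21]]' 20 | tail -3
python3 rel.py 0.570 0.099 0.103 38
python3 - <<'E'
from h import *
snap("scene","d.png",(330,240,410,310),7)
E
```

```text
contact_force: [4.1, 0.1, -0.7]
opening: 0.0211
grip_force: 2.5
t 4.75 grasp [0.5726 0.099  0.1025] shift mm [-0.1  2.2 -0.5] turn deg [-0.5  -0.16  0.03] F [ 4.1  0.1 -0.7] M [-1.36 -1.04 -0.83] open 0.0211 grip 2.5422169268131256 j [ 0.07  0.51 -0.08 -0.78 -1.06  0.35]
```

View pics/d.png

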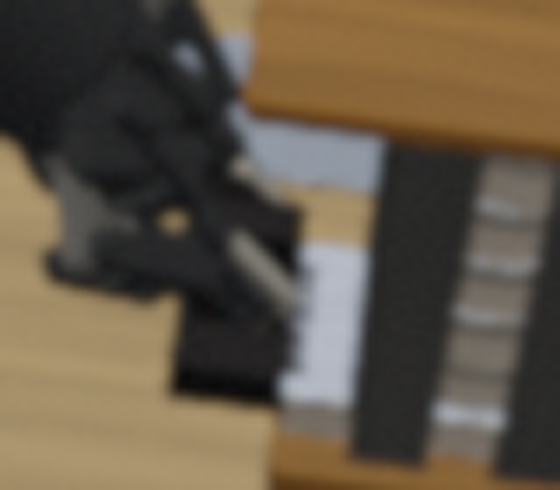

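The view shows the pads either side of the tab at about (270,270). The +x force says the +x finger touched first, so I centre by about 2.5 mm and then grip.

```bash
python3 -m inch '[[[0,-2.5,0],[0,0,0],21],[[0,-2.5,0],[0,0,0],15],[[0,-2.5,0],[0,0,0],10],[[0,-2.5,0],[0,0,0],5],[[0,-2.5,0],[0,0,0],5]]' 70
python3 rel.py 0.575 0.019 0.103 38
```

```text
time: 5.22
position: [0.5747, 0.066, 0.145]
ee_rot: [[-0.0, -1.0, 0.008], [-0.79, 0.005, 0.614], [-0.614, -0.006, -0.79]]
contact_force: [6.6, 0.4, -1.2]
opening: 0.0152
grip_force: 68.2
t 5.22 grasp [0.5751 0.0992 0.1024] shift mm [ 63.1  -0.7 -49.7] turn deg [-0.44 -0.14 -0.  ] F [ 6.6  0.4 -1.2] M [-1.28 -0.95 -0.95] open 0.0152 grip 68.23648810386658 j [ 0.07  0.52 -0.08 -0.77 -1.06  0.34]
```

```bash
python3 -m inch '[[[6.3,-0.5,-4.9],[0,0,0],5],[[12.6,-1,-9.8],[0,0,0],5],[[18.9,-1,-14.7],[0,0,0],5],[[25.2,-1,-19.6],[0,0,0],5],[[31.5,-1,-24.6],[0,0,0],5]]' | grep -E 'pos|force|open'
python3 -m inch '[[[6.3,0,-4.9],[0,0,0],5],[[12.6,0,-9.8],[0,0,0],5],[[18.9,0,-14.7],[0,0,0],5],[[25.2,0,-19.6],[0,0,0],5],[[25.2,0,-19.6],[0,0,0],5]]' | grep -E 'pos|force|open'
python3 rel.py 0.575 0.019 0.103 38
```

```text
position: [0.5747, 0.0289, 0.1448]
contact_force: [5.8, 10.4, -1.7]
opening: 0.015
grip_force: 69.0
position: [0.5745, -0.0037, 0.1448]
contact_force: [4.8, 7.6, -0.3]
opening: 0.0151
grip_force: 69.3
t 6.05 grasp [0.5748 0.0297 0.1024] shift mm [ 7.9 -0.5 -7.1] turn deg [-0.27  0.14 -0.06] F [ 4.8  7.6 -0.3] M [ 0.09 -0.82 -0.74] open 0.0151 grip 69.2827320098877 j [-0.04  0.54 -0.05 -0.75 -1.14  0.42]
```

```bash
python3 -m inch '[[[3.2,0,-2.5],[0,0,0],5],[[6.3,0,-4.9],[0,0,0],5],[[6.3,0,-4.9],[0,0,0],5]]' | grep -E 'pos|_force'
python3 -m inch '[[[1.6,0,-1.2],[0,0,0],5],[[3.2,0,-2.5],[0,0,0],5],[[3.2,0,-2.5],[0,0,0],5]]' | grep -E 'pos|t_force'
python3 -m inch '[[[1.6,0,-1.2],[0,0,0],5],[[1.6,0,-1.2],[0,0,0],5]]' | grep -E 'pos|t_force'
python3 rel.py 0.575 0.019 0.103 38
```

```text
position: [0.5745, -0.011, 0.1448]
contact_force: [4.5, 7.8, -1.1]
grip_force: 69.1
position: [0.5745, -0.0147, 0.1449]
contact_force: [4.2, 10.3, -1.1]
position: [0.5745, -0.0166, 0.1448]
contact_force: [4.5, 9.6, -1.2]
t 6.72 grasp [0.5747 0.0168 0.1024] shift mm [-2.3 -0.5  0.9] turn deg [-0.26  0.18 -0.03] F [ 4.5  9.6 -1.2] M [ 0.38 -0.9  -0.87] open 0.0152 grip 68.97602319717407 j [-0.07  0.54 -0.05 -0.74 -1.15  0.43]
```

At 82.4 mm the force is still on the spring curve. I continue in 2 mm steps.

```bash
python3 -m inch '[[[1.6,0,-1.2],[0,0,0],5],[[1.6,0,-1.2],[0,0,0],5]]' | grep -E 'pos|t_force'
python3 -m inch '[[[1.6,0,-1.2],[0,0,0],5],[[1.6,0,-1.2],[0,0,0],5]]' | grep -E 'pos|t_force'
python3 -m inch '[[[1.6,0,-1.2],[0,0,0],5],[[1.6,0,-1.2],[0,0,0],5]]' | grep -E 'pos|t_force'
```

```text
position: [0.5745, -0.0186, 0.1448]
contact_force: [4.2, 10.1, -0.8]
position: [0.5745, -0.0207, 0.1448]
contact_force: [5.5, 9.8, -0.3]
position: [0.5745, -0.0224, 0.1448]
contact_force: [5.0, 10.5, -0.0]
```

```bash
python3 -m inch '[[[1.6,0,-1.2],[0,0,0],5],[[1.6,0,-1.2],[0,0,0],5]]' | grep -E 'pos|t_force'
python3 -m inch '[[[1.6,0,-1.2],[0,0,0],5],[[1.6,0,-1.2],[0,0,0],5]]' | grep -E 'pos|t_force'
python3 rel.py 0.575 0.019 0.103 38
```

```text
position: [0.5745, -0.0226, 0.1447]
contact_force: [6.3, 17.1, -1.0]
position: [0.5745, -0.0228, 0.1446]
contact_force: [6.7, 21.3, -2.8]
t 7.55 grasp [0.5746 0.0108 0.1023] shift mm [-7.3 -0.5  4.6] turn deg [-0.2   0.55 -0.04] F [ 6.7 21.3 -2.8] M [ 2.33 -1.32 -1.1 ] open 0.0149 grip 68.85447978973389 j [-0.08  0.54 -0.04 -0.74 -1.17  0.44]
```

The stop is at about 88.5 mm, where the force jumps from 10 to 21 N. I hold there briefly so the tin drops, then lead the slide back slowly.

```bash
python3 -m inch '[[[0.8,0,-0.6],[0,0,0],5],[[0.8,0,-0.6],[0,0,0],5],[[0.8,0,-0.6],[0,0,0],5],[[0.8,0,-0.6],[0,0,0],5],[[0.8,0,-0.6],[0,0,0],5]]' | grep -E 'pos|t_force'
python3 -m inch '[[[-2.4,0,1.8],[0,0,0],5],[[-4.8,0,3.6],[0,0,0],5],[[-7.1,0,5.5],[0,0,0],5],[[-9.5,0,7.4],[0,0,0],5],[[-11.8,0,9.2],[0,0,0],5]]' | grep -E 'pos|t_force'
python3 -m inch '[[[-2.4,0,1.8],[0,0,0],5],[[-4.8,0,3.6],[0,0,0],5],[[-7.1,0,5.5],[0,0,0],5],[[-9.5,0,7.4],[0,0,0],5],[[-11.8,0,9.2],[0,0,0],5]]' | grep -E 'pos|t_force'
python3 rel.py 0.575 0.099 0.1024 38
```

```text
position: [0.5745, -0.0229, 0.1446]
contact_force: [7.7, 24.4, -2.5]
position: [0.5745, -0.0133, 0.1448]
contact_force: [4.7, 4.4, 0.5]
position: [0.5745, 0.0007, 0.1449]
contact_force: [5.2, 3.3, 1.5]
t 8.8 grasp [0.5748 0.0339 0.1024] shift mm [-51.3  -0.3  40. ] turn deg [-0.28  0.02  0.  ] F [5.2 3.3 1.5] M [-0.33 -0.62 -0.6 ] open 0.015 grip 71.03784799575806 j [-0.04  0.53 -0.05 -0.75 -1.13  0.42]
```

```bash
python3 -m inch '[[[-2.4,0,1.8],[0,0,0],5],[[-4.8,0,3.7],[0,0,0],5],[[-7.1,0,5.5],[0,0,0],5],[[-9.5,0,7.4],[0,0,0],5],[[-11.8,0,9.2],[0,0,0],5]]' | grep -E 'pos|t_force'
python3 -m inch '[[[-2.4,0,1.8],[0,0,0],5],[[-4.8,0,3.7],[0,0,0],5],[[-7.1,0,5.5],[0,0,0],5],[[-9.5,0,7.4],[0,0,0],5],[[-11.8,0,9.2],[0,0,0],5]]' | grep -E 'pos|t_force'
python3 -m inch '[[[-2.4,0,1.8],[0,0,0],5],[[-4.8,0,3.7],[0,0,0],5],[[-7.1,0,5.5],[0,0,0],5],[[-9.5,0,7.4],[0,0,0],5],[[-11.8,0,9.2],[0,0,0],5]]' | grep -E 'pos|t_force'
python3 rel.py 0.575 0.099 0.1024 38
```

```text
position: [0.5746, 0.015, 0.1449]
contact_force: [4.7, 1.4, 0.8]
position: [0.5746, 0.0299, 0.145]
contact_force: [5.1, 0.9, 1.6]
position: [0.5747, 0.0451, 0.1449]
contact_force: [6.0, 2.8, 1.3]
t 10.05 grasp [0.575  0.0784 0.1024] shift mm [-16.3  -0.2  12.7] turn deg [-0.31 -0.02 -0.  ] F [6.  2.8 1.3] M [-0.17 -0.78 -0.78] open 0.0149 grip 71.01935863494873 j [ 0.04  0.52 -0.07 -0.77 -1.09  0.37]
```

```bash
python3 -m inch '[[[-2.4,0,1.8],[0,0,0],5],[[-4.8,0,3.7],[0,0,0],5],[[-7.1,0,5.5],[0,0,0],5],[[-9.5,0,7.4],[0,0,0],5],[[-11.8,0,9.2],[0,0,0],5]]' | grep -E 'pos|t_force'
python3 -m inch '[[[-1.6,0,1.2],[0,0,0],5],[[-3.2,0,2.4],[0,0,0],5],[[-4.3,0,3.3],[0,0,0],5],[[-4.3,0,3.3],[0,0,0],5]]' | grep -E 'pos|t_force'
python3 rel.py 0.575 0.099 0.1024 38
```

```text
position: [0.5748, 0.0599, 0.1449]
contact_force: [5.8, 3.5, 1.7]
position: [0.5748, 0.0655, 0.1449]
contact_force: [5.6, 3.6, 0.3]
t 10.8 grasp [0.5751 0.0987 0.1024] shift mm [-0.2 -0.2  0.1] turn deg [-0.32 -0.02  0.  ] F [5.6 3.6 0.3] M [-0.19 -0.8  -0.77] open 0.0154 grip 71.06562495231628 j [ 0.07  0.52 -0.08 -0.78 -1.07  0.35]
```

```bash
python3 -m inch '[[[-0.8,0,0.6],[0,0,0],5],[[-0.8,0,0.6],[0,0,0],5]]' | grep -E 'pos|t_force'
python3 -m inch '[[[-0.8,0,0.6],[0,0,0],5],[[-0.8,0,0.6],[0,0,0],5]]' | grep -E 'pos|t_force'
python3 - <<'E'
from h import *
snap("scene","e.png",(330,220,470,330),5)
E
```

```text
position: [0.5748, 0.0659, 0.145]
contact_force: [5.2, 1.3, 1.3]
position: [0.5748, 0.066, 0.145]
contact_force: [5.0, -0.9, 2.4]
```

View pics/e.png

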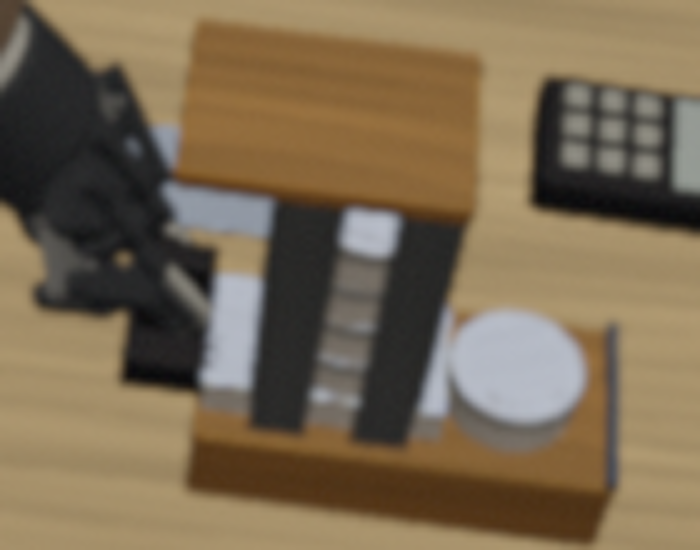

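Tin1 is on the shelf, with its top ellipse centred near crop (517,367), and four tins remain in the shaft. The slide is home with zero spring force. I release the tab, back out and measure the tin.

```bash
python3 -m inch '[[[0,0,0],[0,0,0],18],[[0,0,0],[0,0,0],25],[[0,0,0],[0,0,0],40],[[0,0,0],[0,0,0],50],[[0,0,0],[0,0,0],50]]' 30| grep -E 'pos|force|open'
python3 -m inch '[[[0,0,-10],[0,0,0],60],[[0,0,-40],[0,0,0],60],[[0,0,-75],[0,0,0],60],[[0,0,-110],[0,0,0],60],[[0,0,-110],[0,0,0],80]]' | grep -E 'pos|force|open'
python3 -m inch '[[[0,0,-40],[0,7,0],80],[[-20,0,-80],[0,14,0],80],[[-50,0,-110],[0,21,0],80],[[-80,0,-125],[0,28,0],80],[[-90,0,-130],[0,35,0],80]]' | grep -E 'pos|t_force|open'
python3 - <<'E'
from h import *
f=grab_frame("scene");g=grab_frame("top")
print(atz(f,330+517/5,220+367/5,.076))
P=[.572,.253,.076]
print(proj(f,P),proj(g,P))
cv2.imwrite("pics/f.png",np.hstack([cv2.resize(g["frame"][165:240,180:280,::-1],(400,300),interpolation=cv2.INTER_CUBIC),cv2.resize(f["frame"][255:330,360:460,::-1],(400,300),interpolation=cv2.INTER_CUBIC)]))
E
python3 rel.py 0.572 0.253 0.27 -15
```

```text
position: [0.573, 0.0665, 0.1439]
contact_force: [-0.2, -0.2, 0.0]
opening: 0.0503
grip_force: 0.0
position: [0.5756, -0.0051, 0.2376]
contact_force: [0.8, 0.5, 0.7]
opening: 0.0703
grip_force: 0.0
position: [0.5742, -0.0101, 0.398]
contact_force: [0.5, -0.8, -0.5]
opening: 0.0799
[0.58144119 0.25664273 0.076     ]
[431.85516975 289.78026349] [214.20165713 204.25280291]
t 12.53 grasp [ 0.5732 -0.005   0.3388] shift mm [-270.9    0.6   83.8] turn deg [-0.5  17.77  0.11] F [-0.8 -0.2 -0.9] M [-0.09  0.07 -0.  ] open 0.0798 grip 0.0 j [ 0.25  0.24  0.04 -0.05 -1.35 -0.24]
```

View pics/f.png

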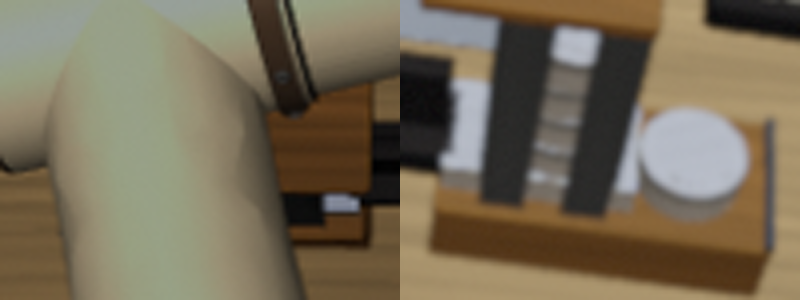

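```bash
python3 -m inch '[[[-40,-1,0],[0,7,0],85],[[-80,-2,5],[0,14,0],85],[[-120,-3,10],[0,17.8,0],85],[[-160,-4,15],[0,17.8,0],85],[[-195,-4,20],[0,17.8,0],85]]' 30| grep -E 'pos|t_force'
python3 rel.py 0.577 0.256 0.20 -15
python3 rel.py 0.577 0.256 0.1 -15
```

```text
position: [0.5768, 0.1875, 0.377]
contact_force: [0.9, -0.3, 0.2]
t 12.95 grasp [0.5767 0.1736 0.3248] shift mm [-111.9   -0.2   99.3] turn deg [ 0.13  0.04 -0.1 ] F [ 0.9 -0.3  0.2] M [ 0.5  -0.09  0.03] open 0.0852 grip 0.0 j [ 0.65  0.35  0.05  0.21 -1.43 -0.7 ]
t 12.95 grasp [0.5767 0.1736 0.3248] shift mm [-137.7   -0.4  195.9] turn deg [ 0.13  0.04 -0.1 ] F [ 0.9 -0.3  0.2] M [ 0.5  -0.09  0.03] open 0.0852 grip 0.0 j [ 0.65  0.35  0.05  0.21 -1.43 -0.7 ]
```

```bash
python3 -m inch '[[[-40,0,0],[0,0,0],85],[[-80,0,10],[0,0,0],85],[[-115,0,25],[0,0,0],85],[[-138,0,60],[0,0,0],85],[[-138,0,100],[0,0,0],85]]' | grep -E 'pos|t_force'
python3 -m inch '[[[0,0,35],[0,0,0],85],[[0,0,70],[0,0,0],85],[[0,0,95],[0,0,0],85],[[0,0,95],[0,0,0],85]]' | grep -E 'pos|t_force'
python3 rel.py 0.577 0.256 0.068 -15
python3 - <<'E'
from h import *
snap("scene","g.png",(380,210,480,310),6)
E
```

```text
position: [0.5782, 0.297, 0.2445]
contact_force: [-0.5, -1.5, -0.6]
position: [0.5752, 0.2645, 0.1481]
contact_force: [-0.8, -1.4, -0.9]
t 13.7 grasp [0.5746 0.2502 0.096 ] shift mm [-12.7  -2.   25.4] turn deg [ 0.7  -0.36 -0.25] F [-0.8 -1.4 -0.9] M [ 0.48  0.09 -0.04] open 0.085 grip 0.0 j [ 0.75  0.59 -0.17  0.22 -1.02 -0.89]
```

View pics/g.png

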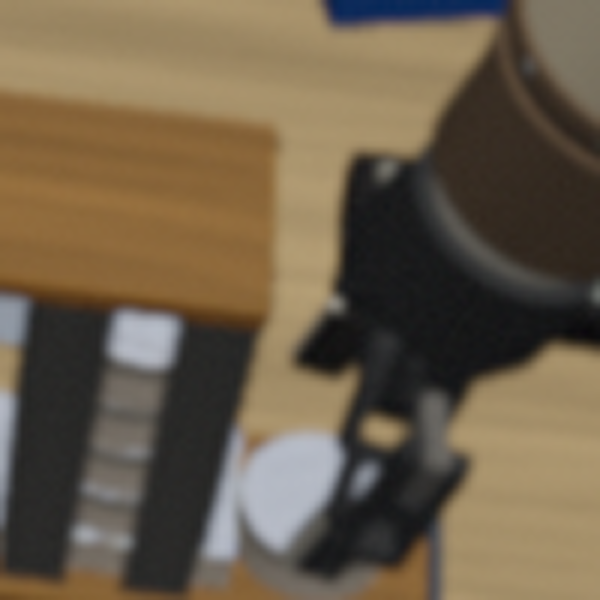

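The gripper straddles the tin, with the near finger at about (330,560) and clear of the shaft face. I descend the last 25 mm and close gently.

```bash
python3 -m inch '[[[-6,-1,8],[0.3,0,0],85],[[-12,-2,16],[0.7,-0.3,-0.2],85],[[-12.5,-2,25],[0.7,-0.3,-0.2],85],[[-12.5,-2,25],[0.7,-0.3,-0.2],85]]' | grep -E 'pos|t_force'
python3 -m inch '[[[0,0,0],[0,0,0],75],[[0,0,0],[0,0,0],68],[[0,0,0],[0,0,0],64],[[0,0,0],[0,0,0],62],[[0,0,0],[0,0,0],62]]' 20 | grep -E 'pos|t_force|grip|open'
python3 rel.py 0.577 0.256 0.068 -15
```

```text
position: [0.5801, 0.2747, 0.1271]
contact_force: [-0.7, -0.5, -0.8]
position: [0.5804, 0.2748, 0.1281]
contact_force: [0.3, 0.2, 0.2]
opening: 0.0616
grip_force: 0.0
t 14.5 grasp [0.5812 0.2613 0.0759] shift mm [2.7 3.5 8.9] turn deg [-0.82  0.44  0.02] F [0.3 0.2 0.2] M [ 0.48  0.11 -0.03] open 0.0616 grip 0.0444891513325274 j [ 0.76  0.62 -0.18  0.24 -0.95 -0.91]
```

```bash
python3 -m inch '[[[0,0,0],[0,0,0],68],[[3,0,3],[-0.8,0.4,0],68],[[3,0,7],[-0.8,0.4,0],68],[[3,0,7],[-0.8,0.4,0],68],[[3,0,7],[-0.8,0.4,0],64]]' | grep -E 'pos|t_force'
python3 -m inch '[[[0,0,0],[0,0,0],60],[[0,0,0],[0,0,0],58],[[0,0,0],[0,0,0],56],[[0,0,0],[0,0,0],54],[[0,0,0],[0,0,0],52]]' 30 | grep -E 'pos|t_force|grip|open'
python3 rel.py 0.577 0.256 0.168 -15
```

```text
position: [0.5803, 0.2697, 0.121]
contact_force: [-0.1, -0.2, -0.2]
position: [0.5804, 0.2701, 0.1217]
contact_force: [0.2, 0.4, 0.4]
opening: 0.059
grip_force: 32.5
t 15.33 grasp [0.5804 0.2562 0.0696] shift mm [ 25.6   3.4 -95. ] turn deg [-0.    0.01  0.03] F [0.2 0.4 0.4] M [0.62 0.   0.07] open 0.059 grip 32.486515045166016 j [ 0.75  0.62 -0.18  0.23 -0.96 -0.9 ]
```

The tin is gripped at 59 mm opening and 32 N. I lift it straight up, clear of the cap.

```bash
python3 -m inch '[[[1,0,-5],[0,0,0],50],[[6,0,-22],[0,0,0],50],[[13,0,-48],[0,0,0],50],[[20,0,-75],[0,0,0],50],[[27,0,-100],[0,0,0],50]]' 40 | grep -E 'pos|t_force|grip|open'
python3 -m inch '[[[7,0,-27],[0,0,0],50],[[14,0,-53],[0,0,0],50],[[21,0,-80],[0,0,0],50],[[28,0,-106],[0,0,0],50],[[36,0,-135],[0,0,0],50]]' | grep -E 'pos|t_force|grip|open'
python3 rel.py 0.535 -0.38 0.31 -15
python3 rel.py 0.535 -0.385 0.06 -15
```

```text
position: [0.5803, 0.2698, 0.2266]
contact_force: [0.6, 0.5, 0.0]
opening: 0.0585
grip_force: 43.3
position: [0.5798, 0.2696, 0.3659]
contact_force: [1.3, 0.2, -0.1]
opening: 0.0585
grip_force: 43.3
t 16.17 grasp [0.5797 0.2556 0.3137] shift mm [612.9  45.  168.5] turn deg [ 0.1  -0.02  0.04] F [ 1.3  0.2 -0.1] M [ 0.64 -0.09 -0.01] open 0.0585 grip 43.33035349845886 j [ 0.75  0.43  0.14  0.19 -1.47 -0.79]
t 16.17 grasp [0.5797 0.2556 0.3137] shift mm [553.   44.5 411.2] turn deg [ 0.1  -0.02  0.04] F [ 1.3  0.2 -0.1] M [ 0.64 -0.09 -0.01] open 0.0585 grip 43.33035349845886 j [ 0.75  0.43  0.14  0.19 -1.47 -0.79]
```

```bash
python3 -m inch '[[[18,1,5],[0,0,0],50],[[48,3,13],[0,0,0],50],[[83,6,23],[0,0,0],50],[[118,8,32],[0,0,0],50],[[153,11,42],[0,0,0],50]]' | grep -E 'pos|open'
python3 -m inch '[[[31,2,8],[0,0,0],50],[[61,4,17],[0,0,0],50],[[92,7,25],[0,0,0],50],[[122,9,34],[0,0,0],50],[[153,11,42],[0,0,0],50]]' | grep -E 'pos|open'
python3 -m inch '[[[31,2,8],[0,0,0],50],[[61,4,17],[0,0,0],50],[[92,7,25],[0,0,0],50],[[122,9,34],[0,0,0],50],[[153,11,42],[0,0,0],50]]' | grep -E 'pos|open'
python3 -m inch '[[[31,2,8],[0,0,0],50],[[61,4,17],[0,0,0],50],[[92,7,25],[0,0,0],50],[[122,9,34],[0,0,0],50],[[150,11,41],[0,0,0],50]]' | grep -E 'pos|open'
python3 rel.py 0.534 -0.3845 0.1 -15
```

```text
position: [0.5689, 0.1099, 0.3642]
opening: 0.0588
position: [0.5577, -0.0489, 0.3631]
opening: 0.0586
position: [0.5468, -0.2074, 0.3621]
opening: 0.0588
position: [0.5358, -0.3631, 0.3611]
opening: 0.0586
t 17.83 grasp [ 0.5357 -0.3771  0.3089] shift mm [-46.8   1.5 203.8] turn deg [0.08 0.03 0.  ] F [ 0.4 -0.1 -1.9] M [ 0.59 -0.08  0.01] open 0.0586 grip 43.40263545513153 j [-0.27  0.34 -0.04  0.28 -1.14  0.16]
```

```bash
python3 -m inch '[[[-7,0,25],[0,0,0],50],[[-15,1,60],[0,0,0],50],[[-23,1,95],[0,0,0],50],[[-31,1,130],[0,0,0],50],[[-40,1,165],[0,0,0],50]]' | grep -E 'pos|open'
python3 -m inch '[[[-4,0,20],[0,0,0],50],[[-7,0,38],[0,0,0],50],[[-7,0,38],[0,0,0],50],[[-7,0,38],[0,0,0],50]]' | grep -E 'pos|open'
python3 rel.py 0.534 -0.3845 0.045 -15
python3 - <<'E'
from h import *
f=snap("scene","i.png",(110,190,220,290),6);g=grab_frame("top")
s=ctrl.observe();R=np.array(s["ee_rot"]);p=np.array(s["position"]);G=p+.054*R[:,2]
print("tin bottom proj",((proj(f,[G[0],G[1],G[2]-.0196])-[110,190])*6).round(),"saucer ctr",((proj(f,[.534,-.3845,.028])-[110,190])*6).round())
cv2.imwrite("pics/j.png",g["frame"][:,:,::-1])
E
```

```text
position: [0.5352, -0.3657, 0.1905]
opening: 0.0585
position: [0.5352, -0.3687, 0.1524]
opening: 0.0589
t 18.58 grasp [ 0.535  -0.3827  0.1003] shift mm [-12.5   1.   53.9] turn deg [0.15 0.02 0.06] F [0.2 0.5 0.3] M [ 0.52 -0.03 -0.02] open 0.0589 grip 43.401963114738464 j [-0.29  0.52 -0.35  0.41 -0.67 -0.03]
tin bottom proj [338. 302.] saucer ctr [365. 384.]
```

View pics/i.png

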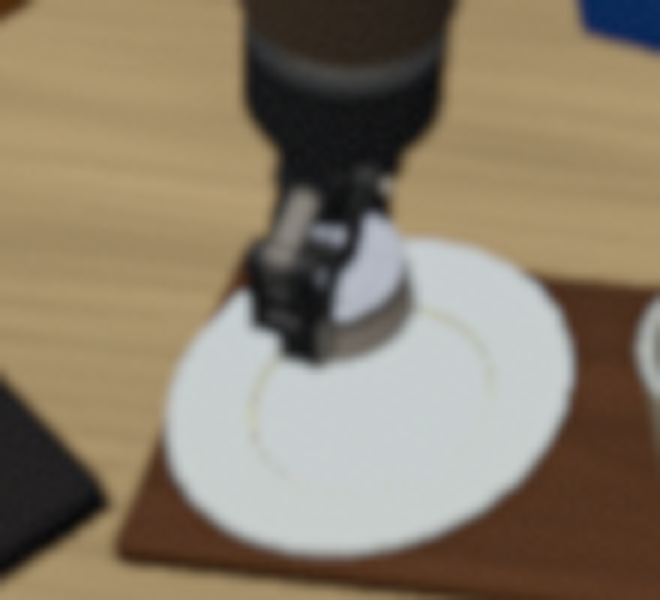

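The picture shows the tin level over the saucer. Its bottom centre is at about (338,303), as kinematics predict. The saucer's rim centre is at about (370,396), slightly nearer the camera than assumed. I check that with the scene camera, which agreed with the tin grasp to 1 mm.

```bash
python3 - <<'E'
from h import *
f=grab_frame("scene")
P=np.array([atz(f,110+u/6,190+v/6,.028)[:2] for u,v in((165,415),(575,362),(420,237),(330,555),(215,510),(540,465))])
from scipy.optimize import least_squares
r=least_squares(lambda t:np.hypot(*(P-t[:2]).T)-.085,[.534,-.384]);print(r.x,r.fun.round(4))
Q=np.array([atz(f,110+u/6,190+v/6,.020)[:2] for u,v in((250,415),(495,380),(330,492),(450,318),(262,380))])
r=least_squares(lambda t:np.hypot(*(Q-t[:2]).T)-t[2],[.534,-.384,.05]);print(r.x,r.fun.round(4))
E
python3 rel.py 0.536 -0.384 0.045 -15
```

```text
[ 0.53588474 -0.3804571 ] [ 0.0023 -0.0003  0.0009  0.001  -0.0017  0.0017]
[ 0.53434834 -0.3828287   0.0511296 ] [ 0.0007  0.0003 -0.0004 -0.0002 -0.0004]
t 18.73 grasp [ 0.5368 -0.3829  0.103 ] shift mm [-14.    0.8  56.2] turn deg [-0.17 -0.07 -0.  ] F [-0.2 -0.5  0.2] M [ 0.58  0.03 -0.01] open 0.0586 grip 43.40221703052521 j [-0.29  0.52 -0.35  0.41 -0.67 -0.03]
```

```bash
python3 -m inch '[[[-4,0.5,14],[0,0,0],50],[[-8,1,29],[0,0,0],50],[[-12,1,44],[0,0,0],50],[[-13.5,1,50],[0,0,0],50],[[-13.5,1,50],[0,0,0],50]]' | grep -E 'pos|t_force'
python3 -m inch '[[[-0.5,0,2],[0,0,0],50],[[-1,0,4],[0,0,0],50],[[-1,0,4],[0,0,0],50]]' | grep -E 'pos|t_force'
python3 rel.py 0.535 -0.3825 0.0396 -15
```

```text
position: [0.5342, -0.3685, 0.1009]
contact_force: [0.4, 0.6, 0.0]
position: [0.5351, -0.3688, 0.0979]
contact_force: [0.5, -0.6, -1.1]
t 19.4 grasp [ 0.5352 -0.3828  0.0458] shift mm [-1.8  0.1  5.9] turn deg [-0.07 -0.03  0.01] F [ 0.5 -0.6 -1.1] M [ 0.58  0.03 -0.03] open 0.0589 grip 43.40250849723816 j [-0.3   0.59 -0.42  0.5  -0.54 -0.13]
```

```bash
python3 -m inch '[[[-0.5,0,2],[0,0,0],50],[[-1,0,4],[0,0,0],50],[[-1,0,4],[0,0,0],50]]' | grep -E 'pos|t_force'
python3 -m inch '[[[-0.3,0,1],[0,0,0],50],[[-0.3,0,1],[0,0,0],50],[[-0.3,0,1],[0,0,0],50]]' | grep -E 'pos|t_force'
python3 -m inch '[[[-0.3,0,1],[0,0,0],50],[[-0.3,0,1],[0,0,0],50],[[-0.3,0,1],[0,0,0],50]]' | grep -E 'pos|t_force'
```

```text
position: [0.5345, -0.3687, 0.0928]
contact_force: [0.9, -0.0, -0.8]
position: [0.5346, -0.3687, 0.0919]
contact_force: [-0.1, -0.3, -1.3]
position: [0.5347, -0.3687, 0.0918]
contact_force: [-1.1, 2.4, 4.9]
```

The tin touched down at the predicted height with 4.9 N. I release and lift away.

```bash
python3 -m inch '[[[0,0,0],[0,0,0],60],[[0,0,0],[0,0,0],62],[[0,0,0],[0,0,0],65],[[0,0,0],[0,0,0],69],[[0,0,0],[0,0,0],72]]' 20 | grep -E 'pos|t_force|open|grip'
python3 -m inch '[[[0,0,0],[0,0,0],74],[[3,0,-10],[0,0,0],74],[[8,0,-30],[0,0,0],74],[[15,0,-55],[0,0,0],74],[[23,0,-85],[0,0,0],74]]' | grep -E 'pos|t_force|open'
python3 -m inch '[[[8,0,-30],[0,0,0],74],[[16,0,-60],[0,0,0],74],[[24,0,-95],[0,0,0],74],[[34,0,-130],[0,0,0],74],[[40,0,-150],[0,0,0],74]]' | grep -E 'pos|t_force|open'
python3 - <<'E'
from h import *
f=grab_frame("scene")
cv2.imwrite("pics/k.png",np.hstack([cv2.resize(f["frame"][200:300,110:220,::-1],(396,360),interpolation=cv2.INTER_CUBIC),cv2.resize(f["frame"][225:325,340:450,::-1],(396,360),interpolation=cv2.INTER_CUBIC)]))
E
```

```text
position: [0.5346, -0.3686, 0.0906]
contact_force: [0.0, 0.1, 0.1]
opening: 0.0716
grip_force: 0.0
position: [0.5339, -0.3685, 0.179]
contact_force: [0.1, -0.9, -0.5]
opening: 0.0737
position: [0.5354, -0.3687, 0.3404]
contact_force: [0.9, 0.1, 0.7]
opening: 0.0739
```

View pics/k.png

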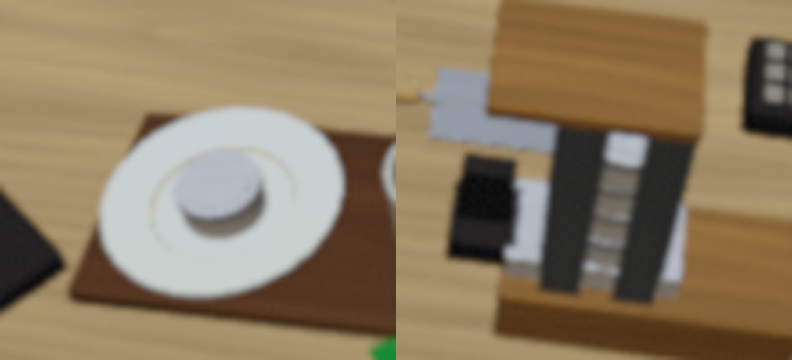

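The tin lies flat inside the saucer's ring, its base centred at about (221,199) against a ring centre of about (223,201). The slide is home with four tins in the shaft, and the arm is clear.

```bash
python3 -c "
from rig import sign_off; print(sign_off())"
```

```text
the job is handed in; nothing more can be done
None
```

I served one tin flat in the middle of the saucer, left the slide home with the other four tins in the shaft, and handed the job in at about 20 s on the robot's clock.

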